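# Shut and lock the air-filter cover

## Robot

A 6-joint arm with a two-finger parallel gripper is mounted at the origin on the work surface. World frame = base frame: x ahead of the robot, y to its left, z up, the work surface at z = 0. Lengths are in m, angles in rad, forces in N, time in s.
With the tool pointing down it reaches from about 0.35 to 0.85 m from the base axis. Payload 8.1 kg.
Tool frame: the origin (TCP) lies at the very end of the fingers, on their centre line; the grasp point (between the pads) lies 19 mm behind it (robot.hold_point_z is the distance from the TCP to the grasp point, in m); z points along the fingers, y is the line along which they close (so a half turn about z gives the same grasp; the last joint's range is limited). The gripper opens to 93 mm and grips with 3 to 60 N. Pads are 15 mm wide; open, the fingers measure 128 mm over their backs; the gripper's body (75 mm by 188 mm) begins 65 mm behind the grasp point.
Start: joints at [-1.276, 0.13, 1.488, -0, 1.523, -0.085], TCP at [0.222, -0.557, 0.219] pointing down, gripper open.
Joint ranges: [-2.96, 2.96], [-0.89, 2.26], [0.02, 2.5], [-1.34, 4.48], [0, 2.73], [-2.66, 2.66]. Speed limits (rad/s): [2.39, 2.39, 2.79, 3.14, 3.14, 3.14].

## Interface

Orientations are given as a unit quaternion [w, x, y, z].
In Python, from bench import robot gives the robot as it stands. Calls block until the motion is done:
- robot.move_pose(position, orientation): joint-space move of the TCP to a pose.
- robot.servo_line(position, max_speed=0.15, orientation=None, stop_force=None): straight line of the TCP; orientation=None keeps the orientation; max_speed is the mean speed in m/s. With stop_force (N) it stops when the force on the tool has changed by that much, and returns True; else False.
- robot.move_joints(angles): joint-space move.
- robot.move_gripper(opening, newtons=None): finger opening in m; newtons is the grip in N (None keeps the last); returns when the fingers have stopped.
- robot.dwell(seconds).
- robot.solve_ik(position, orientation): joint angles nearest the present ones, or None.
- robot.capture(name): name is "scene" or "top" or "wrist"; returns the picture (384x512x3 uint8, red, green, blue); there is no depth.
- robot.camera_model(name): a dict with "fovy" (degrees; the focal length in pixels is half the picture's height over the tangent of half this angle, whatever the lens; pixels are square), "cx", "cy" (the principal point, pixels), "pose" (4x4, takes a point from camera to world coordinates); the wrist camera has in their place "hand_eye" (4x4, takes a point from camera to tool coordinates, whose origin is the TCP and whose axes are the flange's). Camera axes: x right, y down, z forward; pixel columns grow to the right and rows downward; lengths in m; the calibration is good to about 2 mm. A picture is of the moment at which its call begins: read the wrist's pose just before it. camera_model takes no time and is no camera call.
A pose or a line that the arm cannot do raises robot.IKError and nothing moves.
- robot.sign_off(): hands the job in; it is judged then, once.
Readings, each from a call of its own:
- robot.get_time(): time.
- robot.get_q(): joint angles.
- robot.get_joint_velocities(): joint speeds.
- robot.get_effort(): joint torques, N m.
- robot.get_tool_pos(): TCP position.
- robot.get_tool_rot(): TCP orientation.
- robot.get_force(): force on the tool from outside, world axes, zero at the start.
- robot.get_ft_torque(): the same for the moment, N m.
- robot.get_width(): finger opening in m.
- robot.get_finger_force(): force on a finger pad.
Only numpy, scipy, OpenCV 4.12 (cv2) and the standard library are available. Lean on these libraries where they do the work, as an engineer would, in place of code of your own. Each camera call takes 0.05 s, during which the arm holds its last target. There are 200 camera calls.

## Task

Push the teal air-filter cover fully shut with a fingertip, then set a fingertip in the slot of the quarter-turn fastener and turn it clockwise all the way, so that its red tongue lies over the cover's yellow lip and locks it. Do this by pushing only: do not take hold of the fastener by its outer rim, do not turn it before the cover is shut, and leave the parts and tools around it where they are. Finish clear of everything.

Things in the scene. Friction and masses are not known exactly. Their poses are not given: they have to be found in the camera images.
- airbox: Air-filter housing of a small engine, bolted to the bench (it does not move). Its origin is on the bench surface; in its own axes (x away from the fastener towards the hinge, y to the left, z up; its yaw varies) the teal box spans x -30 to +115 mm, y -75 to +75 mm, up to z 53 mm, and in front of it a metal foot (z 0 to 28 mm) spans x -150 to -30 mm, y -55 to +55 mm and carries the fastener on a post at x = -105, y = 0 mm.
- cover (a joint): Opening angle of the hinged cover, rad: 0 = fully shut (rests on its stop), grows as the cover swings up; starts 0.35 to 0.75. The hinge is stiff, so the cover stays where it is left; about 1 to 3 N of push near the front edge moves it, and it cannot be overpressed.
- cover_hinge (a point): Point on the cover's hinge axis, at x = +105, y = 0, z = 55 mm of the airbox. The hinge axis runs along the airbox's y.
- cover_edge (a point): Point on the top face of the cover, centred in y, 125 mm from the hinge and 15 mm behind the front edge; moves with the cover. The cover is a teal plate 143 x 150 x 8 mm (its top 63 mm above the bench when shut) that ends 140 mm in front of the hinge; a yellow lip 50 mm wide and 20 mm long sticks out of the middle of its front edge towards the fastener.
- cam (a joint): Angle of the quarter-turn fastener, rad: 0 = unlocked, the red tongue and the slot pointing along the airbox's +y; grows as it is turned clockwise seen from above; 1.571 = locked, on its stop, tongue and slot along the airbox's +x, tongue over the cover's lip. Starts 0 to 0.35. It turns against a friction of about 0.1 N m and stays where it is left. Locked, its tongue really holds the lip down; it must stay unlocked until the cover is shut.
- cam_slot (a point): Centre of the slot's floor, on the fastener's (vertical) turning axis, 71 mm above the bench; turns with the fastener, its y axis along the slot towards the tongue. The fastener is a black disc 80 mm across with two parallel orange walls 62 mm long, 8 mm thick and 14 mm high on top; the slot between them is 30 mm wide, 14 mm deep and open at both ends and above.
- cam_tongue (a point): Top of the tip of the fastener's red tongue, 68 mm from the turning axis, 71 mm above the bench. The tongue is 14 mm wide and 6 mm thick; it passes 2 mm above the shut cover's lip.
- cam_rim: The black outer rim pieces of the fastener, one outside each orange wall (23 to 34 mm from the slot's centre line, 42 mm long, 3 mm lower than the walls). Not to be gripped or pushed on. Origin on the turning axis at the slot's floor.
- piston: Loose aluminium piston, 42 mm across, 40 mm high, standing by the fastener. Origin under its centre. Leave alone.
- cup: Loose steel bowl, 72 mm across, 40 mm high. Origin under its centre. Leave alone.
- screwdriver: Loose screwdriver with a yellow handle, 190 mm long, lying beside the housing. Origin under its middle. Leave alone.
- carb: Loose carburettor, 50 x 40 x 42 mm, with a brass nozzle on one side. Origin under its centre. Leave alone.
- spanner: Loose steel spanner, 170 mm long, lying on the bench to the right. Origin under its middle. Leave alone.
- oil: Loose green oil bottle, 70 mm across, 130 mm high, on the left. Origin under its centre. Leave alone.
- flywheel: Loose steel flywheel, 90 mm across, 22 mm high, on the left. Origin under its centre. Leave alone.

How it is judged:
On the way, in this order (a step that is already met when the one before it is completed fails the run):
1. the cover is shut while the fastener is still unlocked (value of joint cover below 0.04 rad and value of joint cam below 0.6 rad), for 0.2 s.
2. the fastener is turned home over the shut cover (value of joint cover below 0.04 rad and value of joint cam above 1.4 rad), for 0.2 s.
At the end, for the whole second after the job is handed in: The cover is shut (within 0.04 rad of its stop), the fastener is turned to at least 1.40 rad (80 of its 90 degrees) and at rest, and every loose part and tool is within 25 mm of where it began (all of step 2 and velocity of joint cam between -0.05 and 0.05 rad/s and distance of each of piston, cup, screwdriver, carb, spanner, oil, flywheel from where it was at the start of the episode below 0.025 m); the robot touches nothing.
It fails at once if the fastener is turned (past 0.6 rad) while the cover is open (over 0.06 rad) (value of joint cam above 0.6 rad and value of joint cover above 0.06 rad).
It fails at once if the cover is lifted open beyond where it stood (0.9 rad) (value of joint cover above 0.9 rad).
It fails at once if the fingers push on or grip the fastener's outer rim (over 3 N) (contact force between the fingers and cam_rim above 3 N).
It fails at once if a loose part or tool is lifted or moved by more than 25 mm (distance of any of piston, cup, screwdriver, carb, spanner, oil, flywheel from where it was at the start of the episode above 0.025 m).
It also fails if it takes over 48 s, if anything falls off the work surface, if the arm or the gripper's body presses on something with over 40 N, if the wrist force passes 120 N, or if a joint passes its speed limit or range.

## Working session

There is one attempt and no reset: what is moved stays moved. The work goes in short steps, each a Python script; the robot and the scene stay as the last script left them, time stands still between calls to the robot, and variables do not carry over. Pictures are saved under pics/ and viewed, at most 10 in all, crops included, and the job is handed in when it is done.

```bash
mkdir -p pics; python3 - <<'E'
from bench import robot
import cv2,numpy as np
for n in("top","scene"):
    im=robot.capture(n); cv2.imwrite(f"pics/{n}0.png",cv2.resize(im[:,:,::-1],(800,600),interpolation=cv2.INTER_CUBIC))
    m=robot.camera_model(n); print(n,m["fovy"],m["cx"],m["cy"],np.round(m["pose"],4).tolist(), [k for k in m])
print(robot.get_tool_rot(),robot.get_time(),robot.get_width())
E
```

```text
top 53.089497967073946 254.0366288815624 186.3951351262727 [[-0.0022, -0.99, 0.1413, 0.4441], [-0.9998, 0.0046, 0.0169, -0.0135], [-0.0173, -0.1412, -0.9898, 1.1642], [0.0, 0.0, 0.0, 1.0]] ['fovy', 'cx', 'cy', 'pose']
scene 47.35988844298689 256.00220279479936 191.63146591827444 [[-0.3314, 0.5238, -0.7848, 1.6238], [0.9433, 0.1997, -0.2651, 0.3379], [0.0179, -0.8281, -0.5603, 0.8304], [0.0, 0.0, 0.0, 1.0]] ['fovy', 'cx', 'cy', 'pose']
[-8.34452897e-04  9.82022331e-01  1.88762911e-01 -9.46572302e-05] 0.1 0.09301372066211067
```

View pics/top0.png

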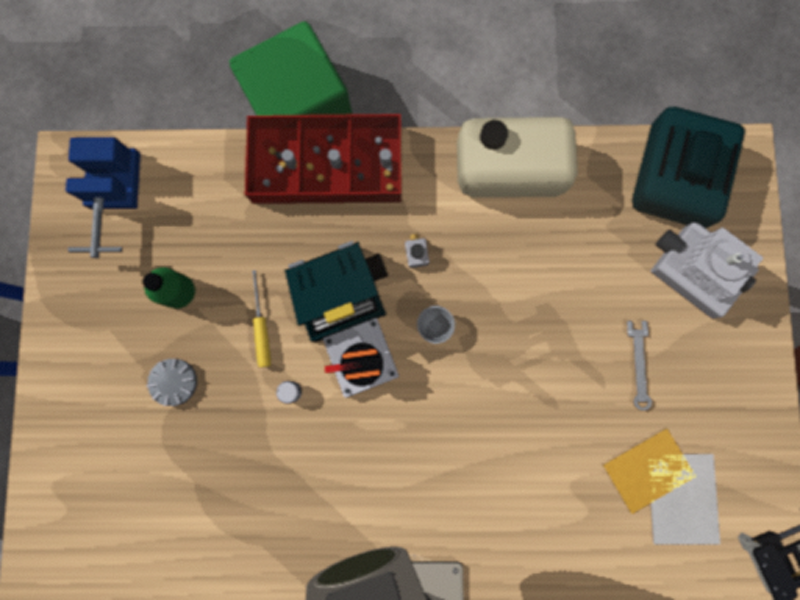

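View pics/scene0.png

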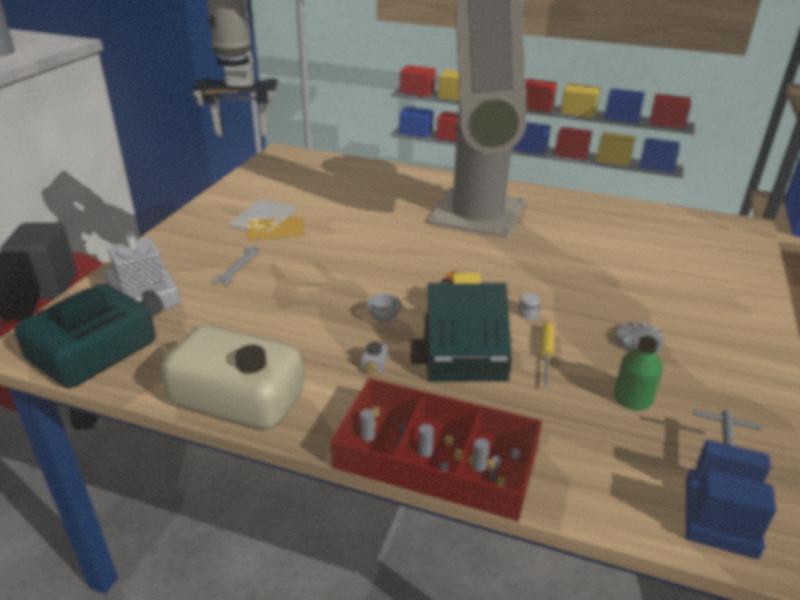

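The top view shows the housing at about (345,310), the fastener disc at about (361,365), with its red tongue pointing left (+y), the piston at (288,392) and the cup at (436,325). I'll enlarge the fastener.

```bash
python3 - <<'E'
from bench import robot
import cv2,numpy as np
im=np.mean([robot.capture("top").astype(float) for _ in range(4)],0).astype(np.uint8)
c=im[150:260,170:300][:,:,::-1]
cv2.imwrite("pics/crop.png",cv2.resize(c,None,fx=5.4,fy=5.4,interpolation=cv2.INTER_CUBIC))
E
```

```text
(no output)
```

View pics/crop.png

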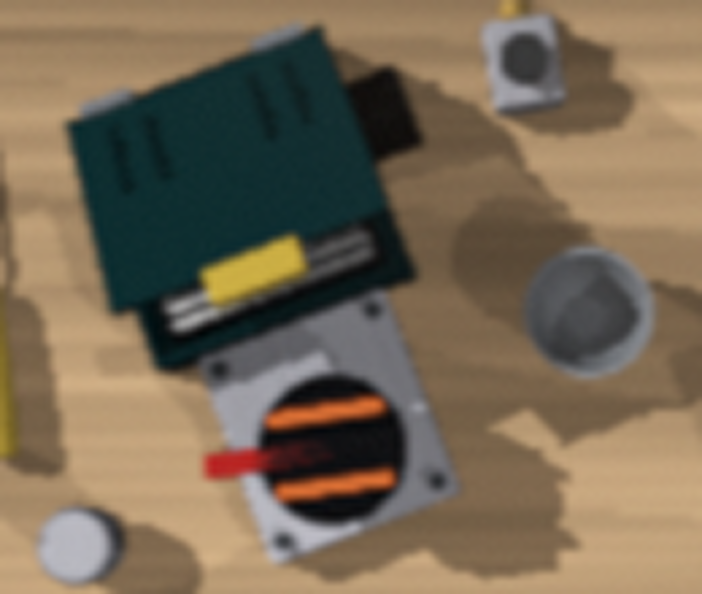

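The crop shows the slot centre at about (331,449), the tongue tip at (205,467), the foot corners at (275,562), (462,490), (203,362) and (388,292), the box front corners at (160,368) and (414,275), and the raised cover's front corners at (113,312) and (383,208). I'll fit the pose to these points.

```bash
cat > fit.py <<'E'
from bench import robot
import numpy as np
from scipy.optimize import least_squares
m=robot.camera_model("top"); P=np.linalg.inv(m["pose"]); f=192/np.tan(np.radians(m["fovy"]/2))
def proj(X):
    c=P[:3,:3]@X+P[:3,3]; return f*c[:2]/c[2]+[m["cx"],m["cy"]]
def W(p,X):
    c,s=np.cos(p[2]),np.sin(p[2]); return np.array([p[0]+c*X[0]-s*X[1],p[1]+s*X[0]+c*X[1],X[2]])
def cov(a,d,y,h): # d in front of hinge, h above
    return [.105-d*np.cos(a)+h*np.sin(a)*1,y,.055+d*np.sin(a)+h*np.cos(a)]
def pts(p):
    a,t=p[3],p[4]
    return [[-.105,0,.085],[-.105+.068*np.sin(t),.068*np.cos(t),.071],[-.15,.055,.028],[-.15,-.055,.028],
      [-.03,-.075,.053],[-.03,.075,.053],cov(a,.14,.075,.008),cov(a,.14,-.075,.008)]
obs=np.array([[331,449],[205,467],[275,562],[462,490],[414,275],[160,368],[113,312],[383,208]])
obs=(obs+.5)/5.4-.5+[170,150]
r=lambda p:(np.array([proj(W(p,X)) for X in pts(p)])-obs).ravel()
s=least_squares(r,[.45,0,.2,.5,.1],loss="soft_l1"); p=s.x
if __name__=="__main__":
    print(p.round(4)); print(r(p).reshape(-1,2).round(1).tolist())
    print("slot",W(p,[-.105,0,.071]),"edge",W(p,cov(p[3],.125,0,.008)))
    for n,u in dict(piston=(75,543),cup=(590,312)).items():
        u=(np.array(u)+.5)/5.4-.5+[170,150]
        d=m["pose"][:3,:3]@np.array([*((u-[m["cx"],m["cy"]])/f),1]); o=m["pose"][:3,3]
        X=o+d*(.04-o[2])/d[2]; c,s_=np.cos(p[2]),np.sin(p[2]); e=X[:2]-p[:2]; print(n,X.round(3),"local",(c*e[0]+s_*e[1]).round(3),(-s_*e[0]+c*e[1]).round(3))
E
python3 fit.py
```

```text
[0.5661 0.1076 0.3673 0.5961 0.2291]
[[-0.0, -0.2], [-0.1, 0.0], [-0.3, 0.7], [0.2, 0.3], [0.4, -1.3], [-0.9, 0.2], [-0.4, 0.4], [1.9, -0.5]]
slot [0.46815326 0.0698767  0.071     ] edge [0.57179193 0.10975629 0.13179343]
piston [0.419 0.21  0.04 ] local -0.1 0.149
cup [ 0.542 -0.067  0.04 ] local -0.085 -0.154
```

```bash
cat > hlp.py <<'E'
from fit import *
import cv2
from scipy.spatial.transform import Rotation as Ro
def ori(phi):
    c,s=np.cos(phi),np.sin(phi)
    q=Ro.from_matrix(np.array([[-s,c,0],[c,s,0],[0,0,-1]])).as_quat(); return [q[3],*q[:3]]
def best(pos,phi):  # pick the half turn with j6 nearest mid
    return min((x for x in(phi,phi+np.pi,phi-np.pi)),key=lambda x:abs((lambda q:9 if q is None else q[5])(robot.solve_ik(pos,ori(x)))))
E
python3 - <<'E'
from hlp import *
a0=p[3]
robot.move_gripper(0.0,20)
def c(a,d=.12,dz=0):
    X=cov(a,d,0,.008); X[2]+=dz; return W(p,X)
up=c(a0); up[2]=.22
phi=best(up,p[2]+np.pi/2); print(phi,robot.solve_ik(up,ori(phi)))
robot.move_pose(up,ori(phi))
print(robot.get_time(),robot.get_width(),robot.get_force())
robot.servo_line(c(a0,dz=.025),.15)
for a in np.linspace(a0,0.1,6):
    robot.servo_line(c(a),.08); print(round(a,2),robot.get_tool_pos().round(4),robot.get_force().round(1))
hit=robot.servo_line(c(0,dz=-.006),.03,stop_force=12)
print(hit,robot.get_tool_pos().round(4),robot.get_force().round(1)); robot.dwell(.3)
print(robot.get_force().round(1))
robot.servo_line(c(0,dz=.12),.2)
im=np.mean([robot.capture("wrist").astype(float) for _ in range(2)],0).astype(np.uint8)
cv2.imwrite("pics/wrist1.png",cv2.resize(im[:,:,::-1],(800,600)))
print(robot.get_time(),robot.get_q().round(2))
E
```

```text
5.079718860142275 [ 1.03454008e-01  9.29748258e-02  1.52594298e+00 -4.44089210e-16
  1.52267485e+00  1.30692046e+00]
4.4167 0.0006694399161873213 [-0.26964406 -0.40014034 -0.70635519]
0.6 [0.5751 0.1112 0.1282] [0.1 0.9 0.2]
0.5 [0.5688 0.1087 0.119 ] [ 0.2 -0.7  0. ]
0.4 [0.5632 0.1066 0.1083] [ 0.6 -0.3  0.6]
0.3 [0.5585 0.1048 0.097 ] [-0.1 -0.1  0. ]
0.2 [0.555  0.1035 0.0856] [-0.2 -0.2 -0.6]
0.1 [0.5527 0.1026 0.074 ] [ 0.8  0.2 -0.3]
True [0.5531 0.1024 0.0631] [-3.1 -0.4  9.8]
[-4.4 -0.5 10.5]
8.6 [ 0.09  0.05  1.65 -0.    1.45  1.3 ]
```

View pics/wrist1.png

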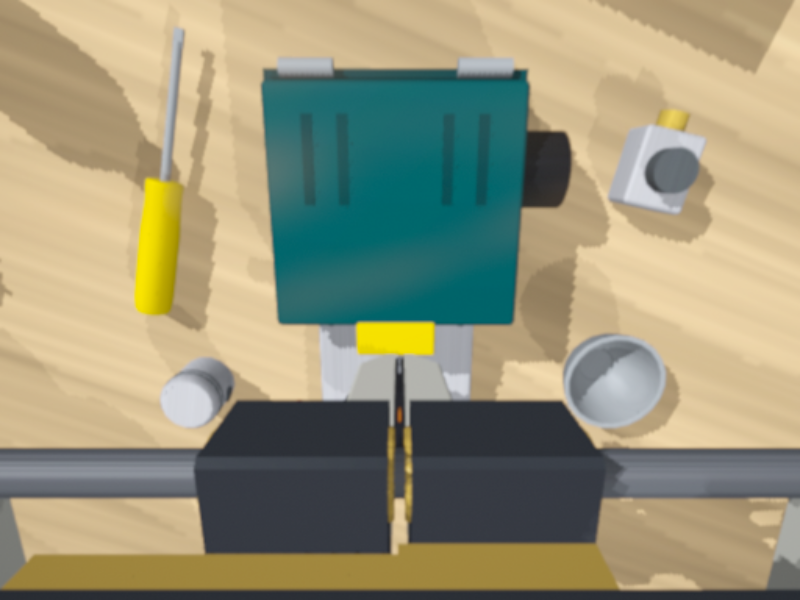

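The cover is shut: contact was at z = 63.1 mm, and the teal plate lies flat with its front corners at (278,323) and (515,323) and the lip tip at (357–434,354). I'll check the pose against these points, then insert into the slot.

```bash
python3 - <<'E'
from hlp import *
w=robot.camera_model("wrist"); q=robot.get_tool_rot(); T=np.eye(4); T[:3,:3]=Ro.from_quat([*q[1:],q[0]]).as_matrix(); T[:3,3]=robot.get_tool_pos()
C=T@w["hand_eye"]; g=192/np.tan(np.radians(w["fovy"]/2))
for u,true in (((278,323),(-35,75)),((515,323),(-35,-75)),((357,354),(-55,25)),((434,354),(-55,-25))):
    u=np.array(u)*.64; d=C[:3,:3]@[(u[0]-w["cx"])/g,(u[1]-w["cy"])/g,1]; o=C[:3,3]; X=o+d*(.063-o[2])/d[2]
    e=X[:2]-p[:2]; c,s=np.cos(p[2]),np.sin(p[2]); print((1000*np.array([c*e[0]+s*e[1],-s*e[0]+c*e[1]])).round(1),true)
phi=p[2]+np.pi/2-p[4]; S=W(p,[-.105,0,.16])
print(robot.solve_ik(S,ori(phi)),robot.solve_ik(S,ori(phi-1.7)))
robot.move_pose(S,ori(phi)); robot.move_gripper(.02,20)
im=robot.capture("top")[150:260,170:300][:,:,::-1]
cv2.imwrite("pics/top2.png",cv2.resize(im,None,fx=5.4,fy=5.4,interpolation=cv2.INTER_CUBIC))
im=robot.capture("wrist"); cv2.imwrite("pics/wrist2.png",cv2.resize(im[:,:,::-1],(800,600)))
print(robot.get_time(),robot.get_width())
E
```

```text
[-32.6  76.5] (-35, 75)
[-32.5 -72.2] (-35, -75)
[-53.4  27.4] (-55, 25)
[-53.3 -21.8] (-55, -25)
[ 3.97867964e-02 -1.83744268e-01  1.90439632e+00 -4.44089210e-16
  1.42094060e+00 -1.66924163e+00] [ 3.97867964e-02 -1.83744268e-01  1.90439632e+00 -4.44089210e-16
  1.42094060e+00  3.07583716e-02]
11.7667 0.019891002374759187
```

View pics/wrist2.png

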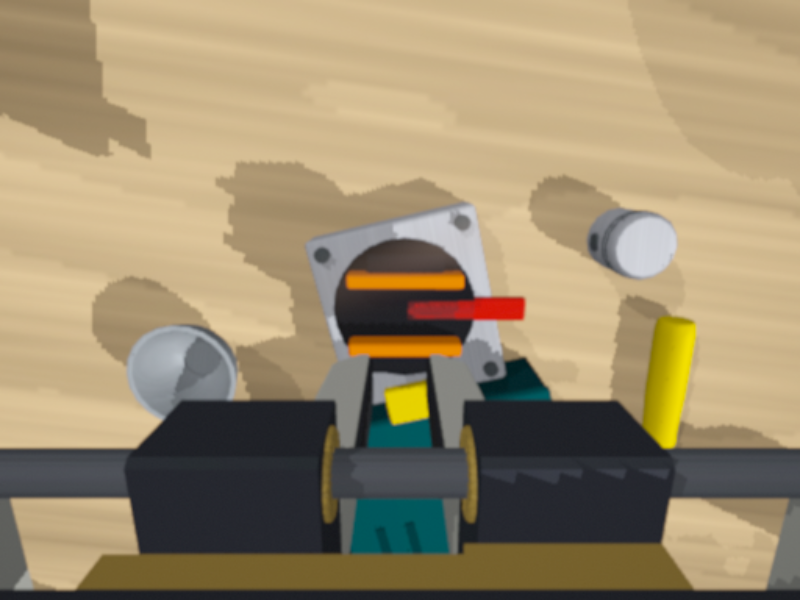

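The slot is level in this view, with wall ends at (347,281)–(465,281) and (348,347)–(461,346), so its centre is at about (405,314). I'll measure the centre from this, then insert and turn.

```bash
python3 - <<'E'
from hlp import *
w=robot.camera_model("wrist"); q=robot.get_tool_rot(); T=np.eye(4); T[:3,:3]=Ro.from_quat([*q[1:],q[0]]).as_matrix(); T[:3,3]=robot.get_tool_pos()
C=T@w["hand_eye"]; g=192/np.tan(np.radians(w["fovy"]/2))
u=np.array([405.3,314])*.64; d=C[:3,:3]@[(u[0]-w["cx"])/g,(u[1]-w["cy"])/g,1]; o=C[:3,3]; X=o+d*(.085-o[2])/d[2]
S0=W(p,[-.105,0,.085]); print("wrist",X.round(4),"top",S0.round(4))
S=(X+S0)/2
if np.linalg.norm((X-S0)[:2])>.007: raise SystemExit("disagree")
phi=p[2]+np.pi/2-p[4]
S[2]=.12; robot.servo_line(S,.1); S[2]=.075
h=robot.servo_line(S,.06,stop_force=6); print("hit",h,robot.get_tool_pos().round(4),robot.get_force().round(1))
if h: S[2]=.12; robot.servo_line(S,.1); raise SystemExit
print("t0",robot.get_time()); t0=robot.get_ft_torque()
for k,th in enumerate(np.arange(.1,1.85,.1)):
    robot.move_pose(S,ori(phi-th)); tz=robot.get_ft_torque(); print(round(th,2),robot.get_force().round(1),tz.round(2),round(robot.get_time(),2))
    if abs(tz[2]-t0[2])>.7: break
E
```

```text
wrist [0.4662 0.0735 0.085 ] top [0.4682 0.0699 0.085 ]
hit False [0.4675 0.0717 0.0753] [-0.3  0.7  0.1]
t0 13.2167
0.1 [-0.6  1.  -0.3] [ 0.07 -0.12  0.03] 13.47
0.2 [-0.4  0.2 -1.4] [ 0.05 -0.13 -0.02] 13.72
0.3 [-0.4  0.7 -0.6] [ 0.02 -0.17  0.05] 13.97
0.4 [-0.2 -0.1  0.1] [ 0.04 -0.09  0.07] 14.22
0.5 [-0.2 -0.5  0.5] [ 0.05 -0.15  0.04] 14.47
0.6 [-1.8 -0.1  1.2] [0.09 0.02 0.06] 14.72
0.7 [-1.3  0.2  0.8] [ 0.09  0.01 -0.  ] 14.97
0.8 [-1.3  1.1  1.1] [0.14 0.12 0.06] 15.22
0.9 [-1.4  1.   1.8] [0.19 0.15 0.07] 15.47
1.0 [-2.3  1.3  1.5] [0.21 0.22 0.05] 15.72
1.1 [-2.9  2.   2.1] [0.27 0.31 0.08] 15.97
1.2 [-3.4  2.   2. ] [0.32 0.38 0.03] 16.22
1.3 [-4.5  2.3  1.5] [0.41 0.49 0.04] 16.47
1.4 [-4.2  2.9  1.6] [0.47 0.52 0.08] 16.72
1.5 [-4.7  1.8  1.8] [0.55 0.59 0.07] 16.97
1.6 [-4.7  4.   2.2] [0.58 0.61 0.09] 17.22
1.7 [-3.9  6.5  0.9] [0.91 0.58 0.75] 17.47
```

```bash
python3 - <<'E'
from hlp import *
S=robot.get_tool_pos().copy(); phi=p[2]+np.pi/2-p[4]
robot.move_pose(S,ori(phi-1.45))
S[2]=.16; robot.servo_line(S,.1)
im=robot.capture("wrist"); cv2.imwrite("pics/wrist3.png",cv2.resize(im[:,:,::-1],(800,600)))
print(robot.get_time(),robot.get_force().round(1))
E
```

```text
18.8667 [-0.2  0.1  0.2]
```

View pics/wrist3.png

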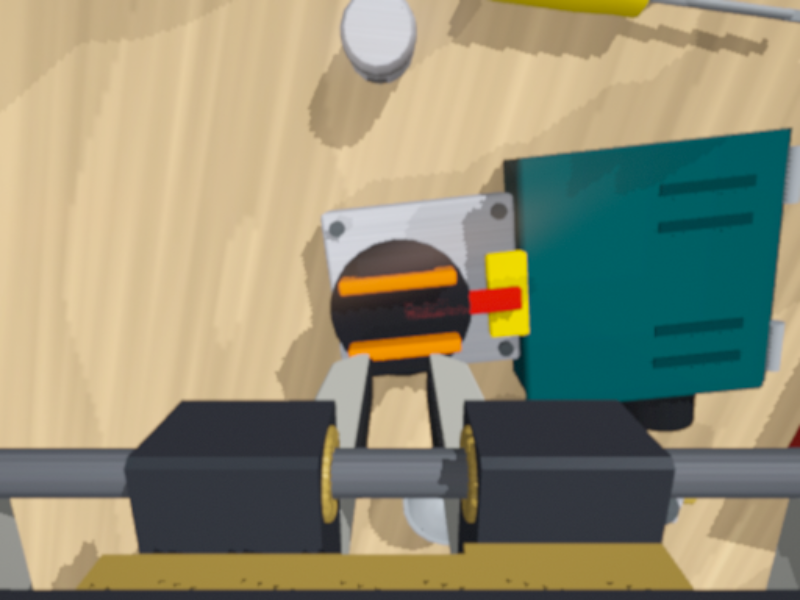

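The red tongue lies over the yellow lip at (500,300). The slot walls slope about 6.8°, which matches the housing's edges at 5.7–6.4°, so the fastener is on its stop. I'll retreat and hand in.

```bash
python3 - <<'E'
from bench import robot
S=robot.get_tool_pos().copy(); S[2]=.25; robot.servo_line(S,.15); robot.dwell(.3)
print(robot.get_time(),robot.sign_off())
E
```

```text
the job is handed in; nothing more can be done
19.9167 None
```

The cover is pushed shut and the fastener is turned home with its red tongue over the yellow lip, as the last wrist picture shows; the arm is clear, and I handed the job in at 19.9 s (no verdict was returned).

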